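# Reset the tripped breaker in the bench power box

## Robot

A 6-joint arm with a two-finger parallel gripper is mounted at the origin on the work surface. World frame = base frame: x ahead of the robot, y to its left, z up, the work surface at z = 0. Lengths are in m, angles in rad, forces in N, time in s.
With the tool pointing down it reaches from about 0.35 to 0.775 m from the base axis. Payload 5.5 kg.
Tool frame: the origin (TCP) lies at the very end of the fingers, on their centre line; the grasp point (between the pads) lies 19 mm behind it; z points along the fingers, y is the line along which they close (so a half turn about z gives the same grasp; the last joint's range is limited). The gripper opens to 85 mm and grips with 20 to 120 N. Pads are 22 mm wide; open, the fingers measure 114 mm over their backs; the gripper's body (76 mm by 85 mm) begins 54 mm behind the grasp point. The pads swing forward as they close: fully open they stand 13 mm farther back than shut.
Start: joints at [-1.341, 0.313, 0.046, 1.304, 0, 1.431], TCP at [0.208, -0.536, 0.231] pointing down, gripper open.
Joint ranges: [-2.76, 2.76], [-0.86, 1.69], [-1.03, 1.26], [-2.2, 2.34], [-1.47, 1.5], [-3.14, 3.14]. Speed limits (rad/s): [2.57, 2.57, 3.14, 3.14, 3.14, 3.14].

## Interface

Orientations are given as a unit quaternion [w, x, y, z].
In Python, from workcell import r, cams, workorder gives the robot as it stands.
- The arm moves only by the tool jog_arm, never from a script. Its argument "targets" is a list of rows, each a list of 7 numbers: the opening, from -1 (shut) to 1 (fully open), then the shift along the tool's x, y, z in m, then the turn, a rotation vector about the tool's x, y, z in units of 6 degrees (1.0 is 6 degrees). A call has 1 to 5 rows; each row is the pose to reach, as a shift and turn from the pose commanded when the call began, along the tool's axes at that moment; what a row does not reach only later rows make up. A row lasts 1/10 s, in which the tool goes at most 50 mm and 8.59 degrees, less where a joint would pass 70% of its speed; a pose out of reach is approached as far as the arm can. A call with a gripper value outside its range is refused whole. The fingers move at their own pace and stop on an object; the grip force is fixed at half the most. Time passes only in rows, so rows that repeat a pose let the fingers close. It gives the time, the measured TCP pose, the force, the opening and the grip force at its end, in the units of the state.
- r.read_state(): the state, without advancing time (a new reading comes with each control period).
- cams.get_image(name): name is "side" or "top"; returns the picture (480x640x3 uint8, red, green, blue); there is no depth.
- cams.camera_params(name): a dict with "K" (3x3 intrinsics, pixels), "world_from_camera" (4x4, takes a point from camera to world coordinates). Camera axes: x right, y up, looking along -z (the intrinsics and any distortion apply to the point x, -y, -z); pixel columns grow to the right and rows downward; lengths in m; the calibration is good to about 2 mm. A picture is of the moment at which its call begins. camera_params takes no time and is no camera call.
- workorder.hand_in(): hands the job in; it is judged then, once.
Trained networks look in the newest picture that a camera, given by its name, has taken for a name from the list of things; names that differ only in an ending like _2 or _b are one class to them, and where a whole thing is asked for, a point or a joint stands for the part that bears it (a point fixed in the world has none). Each returns a list of dicts, best first, with "p" (0 to 1); they miss things now and then, are a little off and sometimes report something else, mostly with a low value. They report only what shows in the picture. A call takes as long as a camera call.
- cams.outline_of(camera, thing): "region" (480x640 bool, what is visible of it) and "rect" ([left, top, width, height] in pixels, round what is visible of it).
The state is a dict: "time_s": time; "joint_positions": joint angles; "qvel": joint speeds; "effort": joint torques, N m; "eef_pos": TCP position; "eef_rot": TCP orientation; "wrist_force": force on the tool from outside, world axes, zero at the start; "torque": the same for the moment, N m; "grip_width": opening from 0.0 (shut) to 1.0 (fully open); "grasp_force": force on a finger pad.
Only numpy, scipy, OpenCV 4.12 (cv2) and the standard library are available. Lean on these libraries where they do the work, as an engineer would, in place of code of your own. Each camera call takes 0.05 s, during which the arm holds its last target. There are 200 camera calls.

## Task

One of the three breakers in the bench power box has tripped. Press the push-latch cover on top of the box so that it pops open, push the tripped breaker's toggle over to the same side as the other two until it snaps on, then push the cover down and press it until it stays latched shut. It is fingertip work: pick nothing up, keep the other two breakers on, and leave the loose parts standing about where they are.

Things in the scene. Friction and masses are not known exactly. Their poses are not given: they have to be found in the camera images.
- console: Bench power box, a grey steel case screwed down, 260 (x) x 320 (y) x 110 mm high. Origin: centre of its underside; x points from the socket side (near the robot) to the back, z up. A well 150 x 140 mm in its top (centred 15 mm to -x, 35 mm to +y) is closed by the cover. On the deck on the -y side: a pilot lamp (15 mm high) and an isolator knob (24 mm high), not used.
- cover (a joint): Push-latch cover: plain off-white plastic flap 147 (x) x 136 (y) x 4 mm, flush with the box top, hinged along its far (+x) edge, opening upward. Radians: 0 = latched flush, 1.48 = open, nearly upright, -0.034 = pressed in to the stop (free edge 5 mm below flush). Press to the stop and let go: it unlatches and springs open in about 1 s. Pushed down, pressed to the stop and let go, it latches.
- cover_press (a point): Where to press: outer face of the cover, in the middle of five low ribs, half-way across, 133 mm from the hinge line; moves with the cover; its z axis is the outward normal. Pressing in takes about 2 N here; a press less than about 3.5 mm deep changes nothing. To close, push the outer face over from behind (2 to 4 N) and follow it down.
- cover_hinge (a point): Middle of the cover's hinge line, fixed on the box, 108 mm above the bench. The hinge runs along the box's y axis.
- toggle1 (a joint): Toggle of one of the three double-pole breakers that stand side by side in the well under the cover, 36 mm apart along the box's y (their order varies). Radians: 0 = off (tripped), leaning 26 degrees towards the box's -x (socket side); 0.9 = on, leaning 26 degrees towards the box's +x (hinge side). It snaps over past half-way and back if let go before; 2 to 3 N at its tip.
- toggle2 (a joint): Toggle of another of the three breakers; values as toggle1.
- toggle3 (a joint): Toggle of another of the three breakers; values as toggle1.
- toggle1_tip (a point): Top middle of toggle1: a black paddle 28 mm wide (y), 6 mm thick, 17 mm proud of the white breaker nose. Nose top (45 mm long in x) 83 mm, white plate round it 78 mm, tip about 100 mm above the bench. The well is clear for 42 mm in front of the noses up to a black latch housing at the middle of its front wall (20 mm in x, 28 mm wide, top at 100 mm).
- toggle2_tip (a point): Top end of toggle2, same shape.
- toggle3_tip (a point): Top end of toggle3, same shape.
- rotor_center (a point): Bystander: an alternator rotor standing on the bench, 92 mm across, 78 mm high; this point is half-way up.
- sleeve_center (a point): Bystander: a steel sleeve standing on the bench, 72 mm across, 85 mm high; this point is half-way up.
- bearing_center (a point): Bystander: a ball-bearing ring 42 mm across, 14 mm high, lying on the deck of the box beside the cover; this point is half-way up.

How it is judged:
On the way, in this order (a step that is already met when the one before it is completed fails the run):
1. the cover has popped open (value of joint cover above 1.2 rad), for 0.1 s.
2. with the cover open, the tripped breaker's toggle has snapped on (value of joint each of toggle1, cover above 0.8 rad), for 0.1 s.
At the end, for the whole second after the job is handed in: The cover is latched flush (within 0.03 rad, at rest, nothing holding it) and all three toggles are on (above 0.8 rad of 0.9) (value of joint cover between -0.02 and 0.03 rad and velocity of joint cover below 0.05 rad/s and value of joint each of toggle1, toggle2, toggle3 above 0.8 rad); the robot touches nothing.
It fails at once if a breaker that was on is switched off (value of joint any of toggle2, toggle3 below 0.45 rad).
It fails at once if a loose part standing about is moved by more than 25 mm, carried or lifted (distance of any of rotor_center, sleeve_center, bearing_center from where it was at the start of the episode above 0.025 m).
It also fails if it takes over 51 s, if anything falls off the work surface, if the arm or the gripper's body presses on something with over 40 N, if the wrist force passes 120 N, or if a joint passes its speed limit or range.

## Working session

There is one attempt and no reset: what is moved stays moved. The work goes in short steps, Python scripts to look and compute and a tool call to move; the robot and the scene stay as the last step left them, time stands still between calls to the robot, and variables do not carry over. Pictures are saved under pics/ and viewed, at most 10 in all, crops included, and the job is handed in when it is done.

Besides the shell and the picture viewer there is one more tool, called after "Request:" by a JSON object that holds its "fn" and its "kwargs", one argument or row to a line. jog_arm: Moves the arm, as the interface text tells. Its arguments: {"type":"object","properties":{"targets":{"type":"array","items":{"type":"array","items":{"type":"number"}}}},"required":["targets"]}

```bash
mkdir -p pics; ls
cat > h.py <<'E'
import numpy as np, cv2
from workcell import r, cams, workorder
from scipy.spatial.transform import Rotation as R
def snap(n,f):
    im=cams.get_image(n); cv2.imwrite('pics/'+f,im[:,:,::-1]); return im
def ray(n,u,v,z):
    P=cams.camera_params(n); K=np.array(P['K']);T=np.array(P['world_from_camera'])
    d=np.linalg.solve(K,[u,v,1]); d=T[:3,:3]@np.array([d[0],-d[1],-d[2]])
    return T[:3,3]+d*(z-T[2,3])/d[2]
def proj(n,p):
    P=cams.camera_params(n); K=np.array(P['K']);T=np.array(P['world_from_camera'])
    c=T[:3,:3].T@(np.array(p)-T[:3,3]); c=K@np.array([c[0],-c[1],-c[2]]); return c[:2]/c[2]
def toolpose():
    s=r.read_state(); q=s['eef_rot']; return np.array(s['eef_pos']),R.from_quat([q[1],q[2],q[3],q[0]]).as_matrix()
E
python3 - <<'E'
from h import *
np.set_printoptions(precision=4,suppress=True)
for n in('top','side'):
    snap(n,n+'0.png'); P=cams.camera_params(n); print({k:v for k,v in P.items()})
    for t in ('console','cover','rotor_center','sleeve_center','bearing_center'):
        print(n,t,[(round(d['p'],2),np.round(d['rect'])) for d in cams.outline_of(n,t)[:2]])
p,M=toolpose();print(p,M,r.read_state())
E
```

```text
pics
{'K': array([[474.5596,   0.    , 317.9481],
       [  0.    , 474.5596, 248.6183],
       [  0.    ,   0.    ,   1.    ]]), 'world_from_camera': array([[-0.027 ,  0.9907, -0.133 ,  0.4417],
       [-0.9996, -0.0253,  0.0148,  0.014 ],
       [ 0.0113,  0.1334,  0.991 ,  1.0637],
       [ 0.    ,  0.    ,  0.    ,  1.    ]])}
top console [(0.73, array([285., 167., 176., 147.]))]
top cover [(0.75, array([325., 206.,  68.,  76.]))]
top rotor_center [(0.58, array([219., 184.,  41.,  49.]))]
top sleeve_center [(0.64, array([464., 247.,  46.,  34.]))]
top bearing_center [(0.72, array([424., 237.,  21.,  24.]))]
{'K': array([[446.083 ,   0.    , 320.5009],
       [  0.    , 446.083 , 243.4212],
       [  0.    ,   0.    ,   1.    ]]), 'world_from_camera': array([[ 0.9733,  0.1545, -0.1696,  0.3827],
       [-0.2294,  0.6558, -0.7193, -0.686 ],
       [ 0.0001,  0.739 ,  0.6737,  0.7799],
       [ 0.    ,  0.    ,  0.    ,  1.    ]])}
side console [(0.59, array([280., 233., 164., 171.]))]
side cover [(0.93, array([311., 250.,  78.,  54.]))]
side rotor_center [(0.64, array([339., 205.,  34.,  29.]))]
side sleeve_center [(0.66, array([344., 398.,  45.,  61.])), (0.65, array([284., 232., 160., 176.]))]
side bearing_center [(0.65, array([349., 325.,  27.,  23.])), (0.48, array([340., 209.,  33.,  26.]))]
[ 0.2078 -0.5362  0.2313] [[ 0.9324  0.3614  0.    ]
 [ 0.3614 -0.9324 -0.    ]
 [ 0.      0.     -1.    ]] {'time_s': 0.6, 'joint_positions': array([-1.3406,  0.3132,  0.0461,  1.3036,  0.    ,  1.4312]), 'qvel': array([-0.0001,  0.001 , -0.0002, -0.0007, -0.0006,  0.001 ]), 'effort': array([ -0.0006, -48.0148,  29.8665,   0.0003,  -0.0002,  -0.    ]), 'eef_pos': array([ 0.2078, -0.5362,  0.2313]), 'eef_rot': array([0.    , 0.983 , 0.1838, 0.    ]), 'wrist_force': array([-0.4374,  0.7869, -0.1321]), 'torque': array([-0.0235,  0.0211, -0.049 ]), 'grasp_force': 0.0, 'grip_width': 1.0012644946321299}
```

Run:
```python
import cv2,numpy as np
a=cv2.imread('pics/top0.png')[140:340,200:530];b=cv2.imread('pics/side0.png')[190:470,250:470]
a=cv2.resize(a,(0,0),fx=2.4,fy=2.4,interpolation=2)
cv2.imwrite('pics/a.png',a); cv2.imwrite('pics/b.png',cv2.resize(b,(0,0),fx=2.1,fy=2.1,interpolation=2))
```

```text
(no output)
```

View pics/a.png

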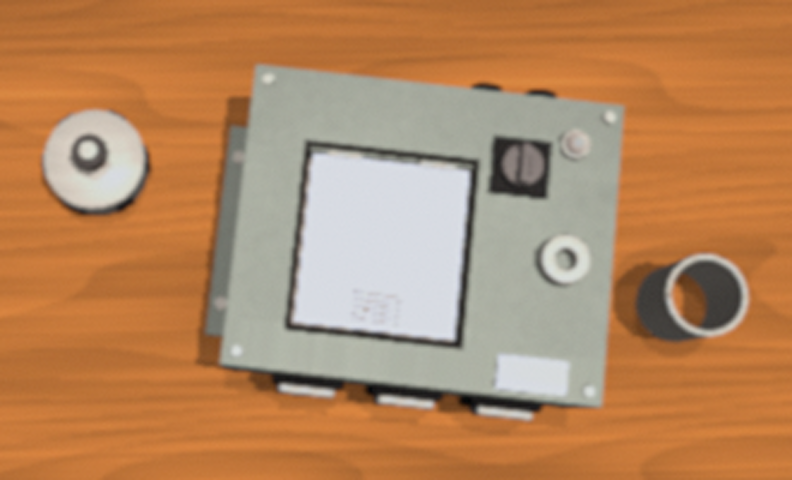

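View pics/b.png

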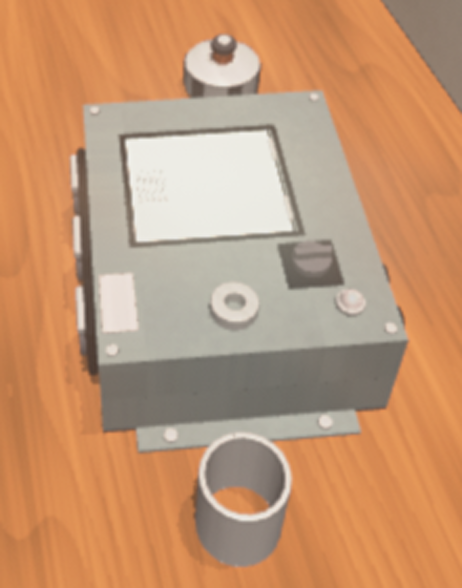

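The top view shows the box rotated by a few degrees. In crop pixels its corners are at (257,65), (624,105), (603,405) and (221,366), and the ribs are near (375,308). The bearing is on the -y deck, and the rotor and sleeve stand clear on either side.

Run:
```python
from h import *
np.set_printoptions(precision=4,suppress=True)
# box-frame (x,y) of corners
def fit(B,W):
    B=np.array(B);W=np.array(W);b=B-B.mean(0);w=W-W.mean(0)
    a=np.arctan2((b[:,0]*w[:,1]-b[:,1]*w[:,0]).sum(),(b*w).sum());c,s=np.cos(a),np.sin(a);Q=np.array([[c,-s],[s,c]])
    o=W.mean(0)-Q@B.mean(0); return a,o,W-(B@Q.T+o)
C=[(.13,.16),(.13,-.16),(-.13,-.16),(-.13,.16)]
V=[(.06,.105),(.06,-.035),(-.09,-.035),(-.09,.105)]
pa=[(257,65),(624,105),(603,405),(221,366)];va=[(304,142),(478,160),(462,347),(287,327)]
top=[ray('top',200+u/2.4,140+v/2.4,.11)[:2] for u,v in pa+va]
pb=[(325,93),(406,337),(104,360),(85,107)];vb=[(274,126),(302,233),(132,245),(120,135)]
side=[ray('side',250+u/2.1,190+v/2.1,.11)[:2] for u,v in pb+vb]
for n,W in(('top',top),('side',side)):
    a,o,e=fit(C+V,W);print(n,a,o,'\n',e*1000)
print('ribs',ray('top',200+375/2.4,140+308/2.4,.11),ray('side',250+151/2.1,190+186/2.1,.11))
for n,u,v,z in(('top',200+95/2.4,140+155/2.4,.06),('top',200+708/2.4,140+295/2.4,.085),('top',200+565/2.4,140+260/2.4,.117)):print(ray(n,u,v,z))
```

```text
top -0.13392833258249376 [ 0.5918 -0.1222] 
 [[-1.0426 -1.3077]
 [-1.4253 -0.1838]
 [-0.0023 -0.1075]
 [-1.9021  0.197 ]
 [ 6.5773  5.218 ]
 [ 5.8766 -4.6564]
 [-4.9966 -3.2763]
 [-3.0851  4.1166]]
side -0.1430659640700473 [ 0.5943 -0.1199] 
 [[-0.3602 -4.6762]
 [-2.1989  3.4009]
 [ 3.7972  2.7144]
 [-0.7844 -4.3394]
 [ 5.7941  2.7297]
 [ 3.7032 -2.8206]
 [-4.8124 -1.9448]
 [-5.1385  4.9359]]
ribs [ 0.5276 -0.0765  0.11  ] [ 0.5296 -0.0757  0.11  ]
[0.6765 0.1654 0.06  ]
[ 0.5336 -0.3682  0.085 ]
[ 0.5633 -0.2372  0.117 ]
```

Both cameras agree: origin is about (0.592, -0.121), yaw is about -0.138, and the ribs are near (0.527, -0.076). I'm moving over the press point with the fingers shut and the tool yaw aligned to the box.

Request:
{"fn": "jog_arm", "kwargs": {
  "targets": [
    [-1, 0.464, -0.314, 0.04, 0, 0, 4.85],
    [-1, 0.464, -0.314, 0.04, 0, 0, 4.85],
    [-1, 0.464, -0.314, 0.04, 0, 0, 4.85],
    [-1, 0.464, -0.314, 0.04, 0, 0, 4.85],
    [-1, 0.464, -0.314, 0.04, 0, 0, 4.85]
  ]
}}

```text
time_s: 1.1
eef_pos: [0.3484, -0.3332, 0.2139]
eef_rot: [0.0, 0.998, -0.07, 0.0]
wrist_force: [2.3, -1.0, 0.4]
grip_width: 0.142
grasp_force: 0.0
```

```bash
cat >> h.py <<'E'
A=-.138;O=np.array([.592,-.1212,0]);B=R.from_euler('z',A).as_matrix()
def box(p): return B.T@(np.array(p)-O)
def to(x,y,z,tilt=0):
    "tool-frame move to box point; tilt deg about box y: fingers lean towards +x"
    p,M=toolpose(); w=B@np.array([x,y,z])+O
    D=B@np.diag([1.,-1,-1]); D=R.from_rotvec(-np.radians(tilt)*B[:,1]).as_matrix()@D
    print('shift',np.round(M.T@(w-p),4),'turn',np.round(np.degrees(R.from_matrix(M.T@D).as_rotvec())/6,2))
def st():
    s=r.read_state(); print('box',np.round(box(s['eef_pos']),4),'F',np.round(s['wrist_force'],1),'t',round(s['time_s'],2),'g',round(s['grip_width'],2))
E
python3 -c "
from h import *
st();to(-.068,.035,.14)"
```

```text
box [-0.2121 -0.2435  0.2139] F [ 2.3 -1.   0.4] t 1.1 g 0.14
shift [ 0.1434 -0.2789  0.0738] turn [ 0.01 -0.01 -0.02]
```

Request:
{"fn": "jog_arm", "kwargs": {
  "targets": [
    [-1, 0.143, -0.279, 0.05, 0, 0, 0],
    [-1, 0.143, -0.279, 0.05, 0, 0, 0],
    [-1, 0.143, -0.279, 0.05, 0, 0, 0],
    [-1, 0.143, -0.279, 0.05, 0, 0, 0],
    [-1, 0.143, -0.279, 0.05, 0, 0, 0]
  ]
}}

```text
time_s: 1.6
eef_pos: [0.4904, -0.1308, 0.1745]
eef_rot: [0.0, 0.998, -0.069, 0.001]
wrist_force: [0.8, -1.1, -0.8]
grip_width: -0.003
grasp_force: 0.0
```

```bash
python3 -c "
from h import *
st();to(-.068,.035,.118)"
```

```text
box [-0.0993 -0.0235  0.1745] F [ 0.8 -1.1 -0.8] t 1.6 g -0.0
shift [ 0.0312 -0.0585  0.0565] turn [ 0.   -0.01 -0.  ]
```

Request:
{"fn": "jog_arm", "kwargs": {
  "targets": [
    [-1, 0.031, -0.058, 0.03, 0, 0, 0],
    [-1, 0.031, -0.058, 0.05, 0, 0, 0],
    [-1, 0.031, -0.058, 0.056, 0, 0, 0],
    [-1, 0.031, -0.058, 0.056, 0, 0, 0]
  ]
}}

```text
time_s: 2.0
eef_pos: [0.5269, -0.0789, 0.1172]
eef_rot: [-0.0, 0.998, -0.068, -0.002]
wrist_force: [-0.2, 0.0, -0.4]
grip_width: 0.0
grasp_force: 0.0
```

Run:
```python
from h import *
st();to(-.068,.035,.110)
im=snap('top','t1.png');s=snap('side','s1.png')
a=cv2.resize(im[160:310,270:470],(0,0),fx=2,fy=2);b=cv2.resize(s[190:340,260:460],(0,0),fx=2,fy=2)
cv2.imwrite('pics/c.png',np.hstack([a,b])[:,:,::-1])
```

```text
box [-0.0703  0.033   0.1172] F [-0.2  0.  -0.4] t 2.0 g 0.0
shift [ 0.0023 -0.002   0.0072] turn [-0.    0.03  0.01]
```

View pics/c.png

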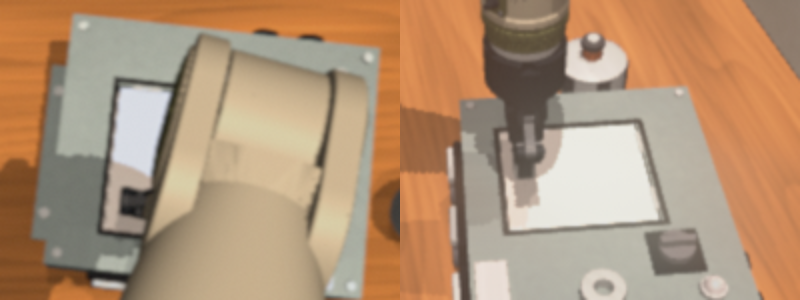

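The side crop shows the fingertip at about (528,170), over the ribs near the cover's free edge. Next I'll press.

Request:
{"fn": "jog_arm", "kwargs": {
  "targets": [
    [-1, 0, -0.001, 0.006, 0, 0, 0],
    [-1, 0, -0.001, 0.009, 0, 0, 0],
    [-1, 0, -0.001, 0.0115, 0, 0, 0],
    [-1, 0, -0.001, 0.0125, 0, 0, 0],
    [-1, 0, -0.001, 0.013, 0, 0, 0]
  ]
}}

```text
time_s: 2.6
eef_pos: [0.5284, -0.0791, 0.1058]
eef_rot: [0.0, 0.998, -0.069, 0.0]
wrist_force: [-1.5, -2.5, 4.7]
grip_width: 0.005
grasp_force: 2.7
```

Request:
{"fn": "jog_arm", "kwargs": {
  "targets": [
    [-1, 0, 0, 0.001, 0, 0, 0],
    [-1, 0, 0, 0.0015, 0, 0, 0]
  ]
}}

```text
time_s: 2.8
eef_pos: [0.5285, -0.0791, 0.1056]
eef_rot: [0.001, 0.998, -0.069, 0.001]
wrist_force: [-4.1, -1.5, 14.4]
grip_width: 0.001
grasp_force: 7.2
```

Force climbs with no further travel, so it's at the stop. I'll release up and back toward -x, clear of the swinging cover.

Request:
{"fn": "jog_arm", "kwargs": {
  "targets": [
    [-1, -0.005, 0, -0.02, 0, 0, 0],
    [-1, -0.05, 0, -0.05, 0, 0, 0],
    [-1, -0.1, 0, -0.08, 0, 0, 0],
    [-1, -0.1, 0, -0.1, 0, 0, 0],
    [-1, -0.1, 0, -0.1, 0, 0, 0]
  ]
}}

```text
time_s: 3.3
eef_pos: [0.4291, -0.0645, 0.2072]
eef_rot: [0.0, 0.998, -0.069, 0.002]
wrist_force: [0.7, -0.5, 0.0]
grip_width: -0.0
grasp_force: 0.0
```

Request:
{"fn": "jog_arm", "kwargs": {
  "targets": [
    [-1, 0, 0, 0, 0, 0, 0],
    [-1, 0, 0, 0, 0, 0, 0],
    [-1, 0, 0, 0, 0, 0, 0],
    [-1, 0, 0, 0, 0, 0, 0]
  ]
}}

```text
time_s: 3.7
eef_pos: [0.4291, -0.0646, 0.2028]
eef_rot: [-0.0, 0.998, -0.069, -0.001]
wrist_force: [-1.2, 0.6, -0.5]
grip_width: 0.0
grasp_force: 0.0
```

Run:
```python
from h import *
np.set_printoptions(precision=4,suppress=True)
st()
im=snap('top','t2.png');s=snap('side','s2.png')
for n in('top','side'):
  for t in('toggle1_tip','cover'): print(n,t,[(round(d['p'],2),np.round(d['rect'])) for d in cams.outline_of(n,t)[:4]])
a=cv2.resize(im[170:310,280:410],(0,0),fx=3,fy=3);b=cv2.resize(s[170:310,280:410],(0,0),fx=3,fy=3)
cv2.imwrite('pics/d.png',np.hstack([a,b])[:,:,::-1])
for y in(-.001,.035,.071): print([np.round(proj(n,B@np.array([x,y,.1])+O)) for n in('top','side') for x in(-.017,.006)])
```

```text
box [-0.1692  0.0337  0.2028] F [-1.2  0.6 -0.5] t 3.7 g 0.0
top toggle1_tip [(0.41, array([369., 241.,  14.,   7.]))]
top cover [(0.63, array([331., 192.,  77.,  20.]))]
side toggle1_tip []
side cover [(0.75, array([372., 198.,  18., 100.]))]
[array([376., 245.]), array([377., 234.]), array([349., 294.]), array([360., 293.])]
[array([359., 243.]), array([360., 232.]), array([347., 281.]), array([358., 280.])]
[array([341., 241.]), array([342., 230.]), array([344., 268.]), array([355., 268.])]
```

View pics/d.png

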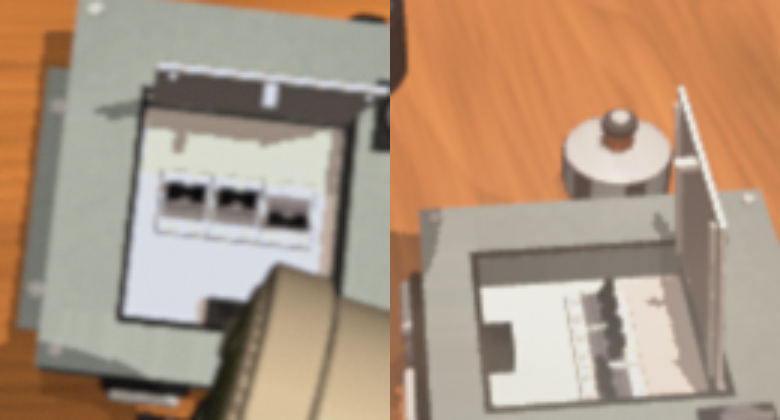

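The cover is upright. In the top crop the toggles at (187,193) and (237,197) lean toward the hinge. The right-hand one at (290,218) leans toward the sockets, so it's the tripped one, at box y of about 0.

Run:
```python
from h import *
for u,v in((342.3,234.3),(359,235.7),(376.7,242.7)): print(np.round(box(ray('top',u,v,.098)),4))
to(-.046,-.001,.125);to(-.046,-.001,.091)
```

```text
[-0.0018  0.0702  0.098 ]
[-0.0009  0.0356  0.098 ]
[-0.0113 -0.0021  0.098 ]
shift [0.1231 0.0346 0.0787] turn [ 0.  0. -0.]
shift [0.1231 0.0346 0.1127] turn [ 0.  0. -0.]
```

Request:
{"fn": "jog_arm", "kwargs": {
  "targets": [
    [-1, 0.045, 0.03, 0.015, 0, 0, 0],
    [-1, 0.09, 0.035, 0.04, 0, 0, 0],
    [-1, 0.118, 0.035, 0.07, 0, 0, 0],
    [-1, 0.12, 0.035, 0.1, 0, 0, 0],
    [-1, 0.12, 0.035, 0.112, 0, 0, 0]
  ]
}}

```text
time_s: 4.5
eef_pos: [0.5419, -0.1154, 0.0883]
eef_rot: [-0.001, 0.998, -0.069, -0.003]
wrist_force: [-0.8, 0.6, -0.0]
grip_width: 0.001
grasp_force: 0.0
```

Run:
```python
from h import *
st();to(-.012,-.001,.091)
```

```text
box [-0.0504 -0.0012  0.0883] F [-0.8  0.6 -0. ] t 4.5 g 0.0
shift [ 0.0384 -0.0002 -0.0029] turn [-0.01  0.05 -0.  ]
```

Request:
{"fn": "jog_arm", "kwargs": {
  "targets": [
    [-1, 0.01, 0, -0.002, 0, 0, 0],
    [-1, 0.016, 0, -0.002, 0, 0, 0],
    [-1, 0.022, 0, -0.002, 0, 0, 0],
    [-1, 0.028, 0, -0.002, 0, 0, 0]
  ]
}}

```text
time_s: 4.9
eef_pos: [0.5722, -0.12, 0.0963]
eef_rot: [0.001, 0.998, -0.069, 0.001]
wrist_force: [-0.4, -0.0, 0.8]
grip_width: -0.0
grasp_force: 0.3
```

Run:
```python
from h import *
st()
```

```text
box [-0.0198 -0.0016  0.0963] F [-0.4 -0.   0.8] t 4.9 g -0.0
```

Request:
{"fn": "jog_arm", "kwargs": {
  "targets": [
    [-1, 0.003, 0, 0.001, 0, 0, 0],
    [-1, 0.006, 0, 0.002, 0, 0, 0],
    [-1, 0.009, 0, 0.002, 0, 0, 0],
    [-1, 0.011, 0, 0.002, 0, 0, 0],
    [-1, 0.011, 0, 0.002, 0, 0, 0]
  ]
}}

```text
time_s: 5.4
eef_pos: [0.5794, -0.1209, 0.092]
eef_rot: [0.0, 0.998, -0.069, -0.002]
wrist_force: [-7.3, -0.0, 7.0]
grip_width: -0.001
grasp_force: 4.9
```

Run:
```python
from h import *
st()
s=snap('side','s3.png');t=snap('top','t3.png')
cv2.imwrite('pics/e.png',np.hstack([cv2.resize(s[230:320,300:400],(0,0),fx=4,fy=4),cv2.resize(t[200:290,310:410],(0,0),fx=4,fy=4)])[:,:,::-1])
```

```text
box [-0.0125 -0.0014  0.092 ] F [-7.3 -0.   7. ] t 5.4 g -0.0
```

View pics/e.png

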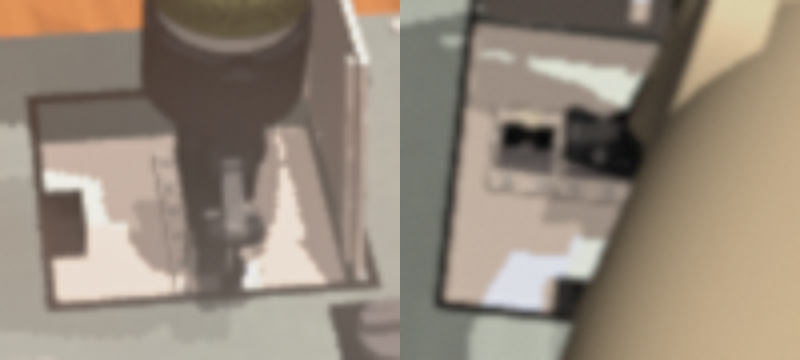

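Force is up (-7 N in x, +7 N in z), which fits the paddle resting on its far stop. I'll back off and look.

Request:
{"fn": "jog_arm", "kwargs": {
  "targets": [
    [-1, -0.015, 0, -0.002, 0, 0, 0],
    [-1, -0.035, 0, -0.01, 0, 0, 0],
    [-1, -0.05, 0, -0.05, 0, 0, 0],
    [-1, -0.09, 0, -0.08, 0, 0, 0],
    [-1, -0.12, 0, -0.12, 0, 0, 0]
  ]
}}

```text
time_s: 6.0
eef_pos: [0.4606, -0.104, 0.2118]
eef_rot: [-0.0, 0.998, -0.069, -0.001]
wrist_force: [1.0, -0.1, 0.1]
grip_width: 0.002
grasp_force: 0.0
```

Request:
{"fn": "jog_arm", "kwargs": {
  "targets": [
    [-1, -0.03, -0.03, -0.03, 0, 0, 0],
    [-1, -0.03, -0.03, -0.03, 0, 0, 0]
  ]
}}

```text
time_s: 6.2
eef_pos: [0.4365, -0.0693, 0.2463]
eef_rot: [0.0, 0.998, -0.068, 0.003]
wrist_force: [0.4, -1.3, 0.9]
grip_width: 0.003
grasp_force: 0.0
```

Run:
```python
from h import *
st()
s=snap('side','s4.png');t=snap('top','t4.png')
cv2.imwrite('pics/f.png',np.hstack([cv2.resize(s[180:320,290:410],(0,0),fx=3,fy=3),cv2.resize(t[180:320,300:430],(0,0),fx=3,fy=3)])[:,:,::-1])
```

```text
box [-0.1611  0.03    0.2463] F [ 0.4 -1.3  0.9] t 6.2 g 0.0
```

View pics/f.png

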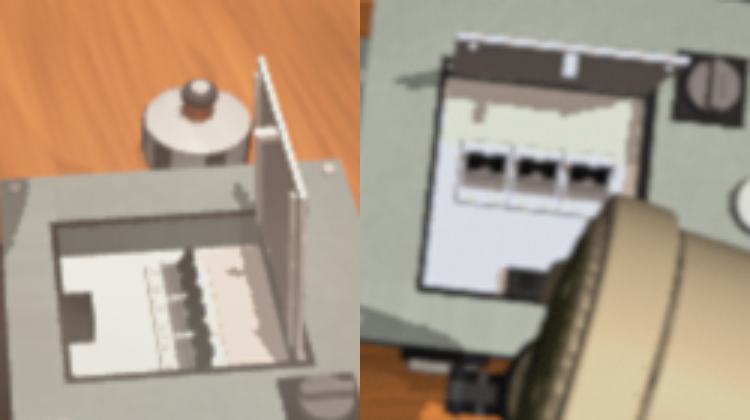

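All three toggles are now on: dark tops are in line at (485,162), (537,167) and (590,172) in the crop, and the cover is upright. Next I go over the top of the cover to its back.

Request:
{"fn": "jog_arm", "kwargs": {
  "targets": [
    [-1, 0.02, -0.005, -0.045, 0, 0, 0],
    [-1, 0.07, -0.005, -0.05, 0, 0, 0],
    [-1, 0.12, -0.005, -0.05, 0, 0, 0],
    [-1, 0.17, -0.005, -0.05, 0, 0, 0],
    [-1, 0.22, -0.005, -0.05, 0, 0, 0]
  ]
}}

```text
time_s: 6.8
eef_pos: [0.6583, -0.0971, 0.2893]
eef_rot: [-0.0, 0.998, -0.069, -0.001]
wrist_force: [1.0, -0.9, 0.9]
grip_width: -0.002
grasp_force: 0.0
```

Run:
```python
from h import *
st();to(.115,.035,.29);to(.115,.035,.23)
```

```text
box [0.0624 0.033  0.2893] F [ 1.  -0.9  0.9] t 6.8 g -0.0
shift [ 0.0526 -0.002  -0.0008] turn [ 0.    0.01 -0.  ]
shift [ 0.0527 -0.002   0.0592] turn [ 0.    0.01 -0.  ]
```

Request:
{"fn": "jog_arm", "kwargs": {
  "targets": [
    [-1, 0.05, -0.002, -0.003, 0, 0, 0],
    [-1, 0.053, -0.002, 0, 0, 0, 0],
    [-1, 0.053, -0.002, 0.04, 0, 0, 0],
    [-1, 0.053, -0.002, 0.06, 0, 0, 0],
    [-1, 0.053, -0.002, 0.06, 0, 0, 0]
  ]
}}

```text
time_s: 7.3
eef_pos: [0.7064, -0.1014, 0.2248]
eef_rot: [-0.001, 0.998, -0.069, -0.005]
wrist_force: [-0.1, -0.1, -0.8]
grip_width: -0.002
grasp_force: 0.0
```

Run:
```python
from h import *
st()
p,M=toolpose(); p=box(p); xh=.062;zh=.108;rho=.122
for d in (85,75,65,55,45,35,25,15,8,3,0):
    t=np.radians(d); x=xh-rho*np.cos(t)+.004*np.sin(t)+.011; z=zh+rho*np.sin(t)+.002
    print(d,np.round([x-p[0],p[2]-z],3))
```

```text
box [0.1106 0.0353 0.2248] F [-0.1 -0.1 -0.8] t 7.3 g -0.0
85 [-0.044 -0.007]
75 [-0.065 -0.003]
65 [-0.086  0.004]
55 [-0.104  0.015]
45 [-0.121  0.029]
35 [-0.135  0.045]
25 [-0.146  0.063]
15 [-0.154  0.083]
8 [-0.158  0.098]
3 [-0.159  0.108]
0 [-0.16   0.115]
```

Request:
{"fn": "jog_arm", "kwargs": {
  "targets": [
    [-1, -0.035, 0, -0.006, 0, 0, 0],
    [-1, -0.05, 0, -0.006, 0, 0, 0],
    [-1, -0.065, 0, -0.003, 0, 0, 0],
    [-1, -0.076, 0, 0, 0, 0, 0],
    [-1, -0.086, 0, 0.004, 0, 0, 0]
  ]
}}

```text
time_s: 7.8
eef_pos: [0.6236, -0.0901, 0.2297]
eef_rot: [0.0, 0.998, -0.069, 0.002]
wrist_force: [0.7, 0.1, 2.2]
grip_width: -0.002
grasp_force: 0.5
```

Run:
```python
from h import *
st();s=snap('side','s5.png')
cv2.imwrite('pics/g.png',cv2.resize(s[120:330,270:430],(0,0),fx=2.5,fy=2.5)[:,:,::-1])
```

```text
box [0.027  0.0351 0.2297] F [0.7 0.1 2.2] t 7.8 g -0.0
```

View pics/g.png

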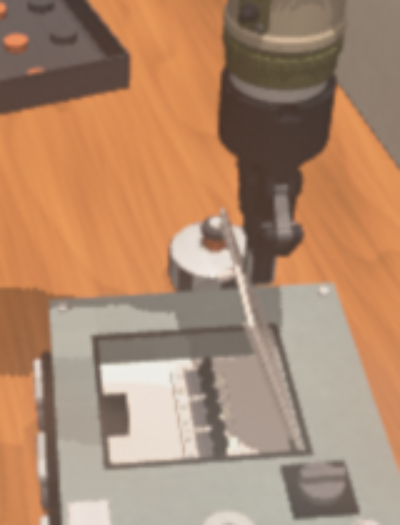

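The cover is tipped to about 65° with the fingertip behind it and contact force of about 2 N. I'll follow it down.

```bash
cat > f.py <<'E'
from h import *
st()
p,M=toolpose(); p=box(p); xh=.062;zh=.108;rho=.122
for d in (55,45,35,25,20,15,10,5,2):
    t=np.radians(d); x=xh-rho*np.cos(t)+.004*np.sin(t)+.011; z=zh+rho*np.sin(t)+.002
    print(d,np.round([x-p[0],p[2]-z],3))
E
python3 f.py
```

```text
box [0.0253 0.0353 0.229 ] F [-0.8  0.5 -0.1] t 7.85 g -0.0
55 [-0.019  0.019]
45 [-0.036  0.033]
35 [-0.05   0.049]
25 [-0.061  0.067]
20 [-0.066  0.077]
15 [-0.069  0.087]
10 [-0.072  0.098]
5 [-0.073  0.108]
2 [-0.074  0.115]
```

Request:
{"fn": "jog_arm", "kwargs": {
  "targets": [
    [-1, -0.01, 0, 0.01, 0, 0, 0],
    [-1, -0.02, 0, 0.018, 0, 0, 0],
    [-1, -0.029, 0, 0.025, 0, 0, 0],
    [-1, -0.037, 0, 0.032, 0, 0, 0],
    [-1, -0.044, 0, 0.039, 0, 0, 0]
  ]
}}

```text
time_s: 8.35
eef_pos: [0.5804, -0.0841, 0.1901]
eef_rot: [0.0, 0.998, -0.069, 0.001]
wrist_force: [-0.5, 0.0, 2.1]
grip_width: 0.001
grasp_force: 0.7
```

```bash
python3 f.py
```

```text
box [-0.0166  0.0352  0.1901] F [-0.5  0.   2.1] t 8.35 g 0.0
55 [ 0.023 -0.02 ]
45 [ 0.006 -0.006]
35 [-0.008  0.01 ]
25 [-0.019  0.028]
20 [-0.024  0.038]
15 [-0.027  0.048]
10 [-0.03   0.059]
5 [-0.032  0.069]
2 [-0.032  0.076]
```

Request:
{"fn": "jog_arm", "kwargs": {
  "targets": [
    [-1, -0.008, 0, 0.01, 0, 0, 0],
    [-1, -0.014, 0, 0.019, 0, 0, 0],
    [-1, -0.019, 0, 0.028, 0, 0, 0],
    [-1, -0.024, 0, 0.038, 0, 0, 0],
    [-1, -0.029, 0, 0.048, 0, 0, 0]
  ]
}}

```text
time_s: 8.85
eef_pos: [0.552, -0.08, 0.1413]
eef_rot: [0.0, 0.998, -0.069, 0.001]
wrist_force: [0.8, -0.4, 1.4]
grip_width: 0.0
grasp_force: 0.8
```

```bash
python3 f.py; python3 -c "
from h import *
to(-.07,.035,.118);to(-.07,.035,.108)"
```

```text
box [-0.0452  0.0353  0.1413] F [ 0.8 -0.4  1.4] t 8.85 g 0.0
55 [ 0.052 -0.069]
45 [ 0.035 -0.055]
35 [ 0.021 -0.039]
25 [ 0.009 -0.02 ]
20 [ 0.005 -0.01 ]
15 [ 0.001 -0.   ]
10 [-0.001  0.01 ]
5 [-0.003  0.021]
2 [-0.004  0.027]
shift [-0.0248  0.0003  0.0232] turn [ 0.   -0.03 -0.  ]
shift [-0.0249  0.0003  0.0332] turn [ 0.   -0.03 -0.  ]
```

Request:
{"fn": "jog_arm", "kwargs": {
  "targets": [
    [-1, -0.005, 0, 0.01, 0, 0, 0],
    [-1, -0.012, 0, 0.019, 0, 0, 0],
    [-1, -0.02, 0, 0.027, 0, 0, 0],
    [-1, -0.023, 0, 0.032, 0, 0, 0],
    [-1, -0.023, 0, 0.036, 0, 0, 0]
  ]
}}

```text
time_s: 9.35
eef_pos: [0.5277, -0.0764, 0.1051]
eef_rot: [0.0, 0.998, -0.069, -0.0]
wrist_force: [-9.2, 1.8, 32.9]
grip_width: -0.001
grasp_force: 16.9
```

Request:
{"fn": "jog_arm", "kwargs": {
  "targets": [
    [-1, 0, 0, 0.001, 0, 0, 0],
    [-1, 0, 0, 0.002, 0, 0, 0],
    [-1, 0, 0, 0.002, 0, 0, 0]
  ]
}}

```text
time_s: 9.65
eef_pos: [0.5277, -0.0764, 0.1053]
eef_rot: [0.0, 0.998, -0.069, 0.0]
wrist_force: [-7.9, 1.3, 21.6]
grip_width: -0.002
grasp_force: 10.6
```

At the stop (about 0.105, 22 N). I'll release straight up.

Request:
{"fn": "jog_arm", "kwargs": {
  "targets": [
    [-1, 0, 0, -0.01, 0, 0, 0],
    [-1, 0, 0, -0.04, 0, 0, 0],
    [-1, -0.04, 0, -0.07, 0, 0, 0],
    [-1, -0.08, 0, -0.1, 0, 0, 0],
    [-1, -0.12, 0, -0.11, 0, 0, 0]
  ]
}}

```text
time_s: 10.15
eef_pos: [0.4094, -0.0601, 0.2152]
eef_rot: [0.001, 0.998, -0.069, 0.001]
wrist_force: [0.4, 0.2, 0.4]
grip_width: -0.0
grasp_force: 0.0
```

Request:
{"fn": "jog_arm", "kwargs": {
  "targets": [
    [-1, 0, 0, -0.01, 0, 0, 0],
    [-1, 0, 0, -0.01, 0, 0, 0],
    [-1, 0, 0, -0.01, 0, 0, 0],
    [-1, 0, 0, -0.01, 0, 0, 0],
    [-1, 0, 0, -0.01, 0, 0, 0]
  ]
}}

```text
time_s: 10.65
eef_pos: [0.4098, -0.06, 0.222]
eef_rot: [-0.0, 0.998, -0.069, -0.001]
wrist_force: [0.0, 0.6, -0.2]
grip_width: 0.001
grasp_force: 0.0
```

Run:
```python
from h import *
st();s=snap('side','s6.png');t=snap('top','t6.png')
cv2.imwrite('pics/i.png',np.hstack([cv2.resize(s[180:370,250:450],(0,0),fx=2,fy=2),cv2.resize(t[150:340,260:460],(0,0),fx=2,fy=2)])[:,:,::-1])
```

```text
box [-0.1889  0.0356  0.222 ] F [ 0.   0.6 -0.2] t 10.65 g 0.0
```

View pics/i.png

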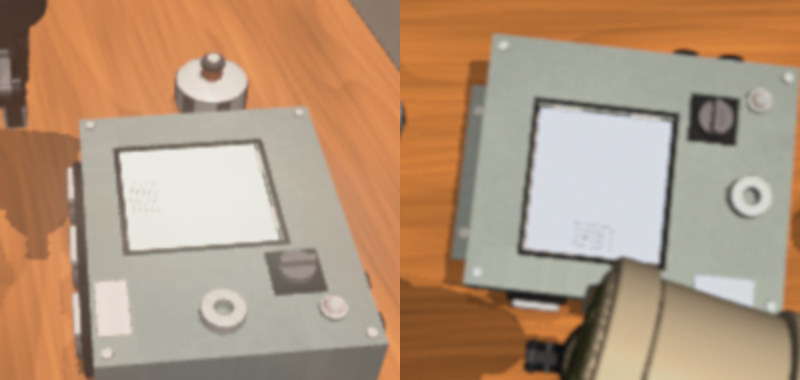

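The cover is flush and latched, with its corners in the side crop at (117,148), (263,141), (287,242) and (126,252). The bystanders haven't moved and the arm is clear.

```bash
python3 -c "
from h import *
print(workorder.hand_in())"
```

```text
the job is handed in; nothing more can be done
None
```

I popped the cover, snapped the tripped breaker on alongside the other two, latched the cover flush again and handed the job in at about 11 s; no verdict was returned, but the last pictures show the cover flush and the loose parts in place.

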